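# Turn a stone casting mould over and hold it up for inspection

### The job

The stone half of the axe-casting mould lies carved face down on the foam pad of the work tray. Turn it over and hold it up with its carved face upwards, level and still, about a hand's breadth (10 cm) above the pad, so that it can be examined; finish while still holding it there, over the pad. It is an old find: never let it drop or topple, and leave the axe head on the pad, the bowl and the bottle where they are.

Things in the scene. Friction and masses are not known exactly. Their poses are not given: they have to be found in the camera images.
- mould: Half of a two-piece casting mould: a rectangular sandy-brown stone block 72 mm long (its x), 58 mm wide (its y), 30 mm thick (its z), 0.21 to 0.33 kg; the only rectangular block on the pad. Origin: centre of the CARVED face. Its z axis points from there to the plain back: up at the start (carved face down), straight down at the end.
- mould_mid (a point): The middle of the mould block, 15 mm in from the carved face. The carving is an axe-shaped hollow 10 mm deep, open at the block's -x end. The long sides, 58 mm apart, are flat and solid; the block stands steadily by itself on either 58 x 30 mm end, and rocks back upright from up to about 18 degrees.
- tray: Shallow aluminium tray 280 mm (x) by 380 mm (y), rim 19 mm high, which does not move, filled by a flat grey firm foam pad 250 x 350 mm whose top is 22 mm above the bench, above the tray's rim. Origin: centre of the tray's underside, on the bench; z up.
- axe: Green-brown bronze axe head, 68 x 44 x 18 mm, lying flat at the -y end of the pad. Origin: centre of its underside; x points along it to the cutting edge. To be left alone.
- bowl: Small brown bronze bowl, 124 mm across, 62 mm high, on the bench beside the tray. Origin: centre of its underside. To be left alone.
- bottle: Closed amber glass bottle, 72 mm across, about 170 mm high, on the bench beside the tray. Origin: centre of its underside. To be left alone.
There are look-alikes about, which are no part of the job. What is shaped like the mould but red or yellow is not meant.

How it is judged (in metres and radians):
At the end, for the whole second after the job is handed in: The mould is in the gripper's fingers, touching nothing else, carved face up and level within 8 degrees, its middle over the foam pad and 63 to 178 mm above the pad's top, still (under 20 mm/s and 0.15 rad/s); the axe head, bowl and bottle are within 30 mm of where they stood (angle between mould's own z axis and vertical above 3.0016 rad and z of mould_mid in the frame of tray between 0.085 and 0.2 m and x of mould_mid in the frame of tray between -0.125 and 0.125 m and y of mould_mid in the frame of tray between -0.175 and 0.175 m and contact force between mould and the fingers above 2 N and contact force between mould and tray below 0.1 N and contact force between mould and axe below 0.1 N and linear speed of mould below 0.02 m/s and angular speed of mould below 0.15 rad/s and distance of each of axe, bowl, bottle from where it was at the start of the episode below 0.03 m); the arm keeps its last pose, push and grip.
It fails at once if the mould drops through the air, out of the fingers (linear speed of mould above 0.7 m/s and contact force between mould and the fingers below 0.2 N).
It fails at once if the mould topples over by itself (angular speed of mould above 7 rad/s and contact force between mould and the fingers below 0.2 N).
It fails at once if the axe head, the bowl or the bottle is displaced by more than 30 mm (distance of any of axe, bowl, bottle from where it was at the start of the episode above 0.03 m).
It also fails if it takes over 64 s, if anything falls off the work surface, if the arm or the gripper's body presses on something with over 40 N, if the wrist force passes 120 N, or if a joint passes its speed limit or range.

### The arm

A 6-joint arm with a two-finger parallel gripper is mounted at the origin on the work surface. World frame = base frame: x ahead of the robot, y to its left, z up, the work surface at z = 0. Lengths are in mm, angles in rad, forces in N, time in s.
With the tool pointing down it reaches from about 350 to 975 mm from the base axis. Payload 7.1 kg.
Tool frame: the origin (TCP) lies on the front face of the gripper's body, between the roots of the fingers; the fingertips stand 80 mm ahead of it and the grasp point (between the pads) lies 61 mm ahead of it (env.tips_ahead is the distance from the TCP to the fingertips, in mm); z points along the fingers, y is the direction in which the jaws open and shut (so a half turn about z gives the same grasp; the last joint's range is limited). The gripper opens to 88 mm and grips with 3 to 60 N. Pads are 20 mm wide; open, the fingers measure 115 mm over their backs; the gripper's body (75 mm by 178 mm) begins 61 mm behind the grasp point.
Start: joints at [1.215, 0.423, 1.63, -0, 1.089, -0.019], TCP at [206.511, 589.88, 302.675] pointing down, gripper open.
Joint ranges: [-3, 3], [-0.9, 2.11], [0.09, 2.58], [-1.31, 4.45], [0.11, 2.69], [-2.54, 2.54]. Speed limits (rad/s): [2.39, 2.39, 3.01, 3.14, 3.14, 3.14].

### API

Orientations are given as a unit quaternion [x, y, z, w].
In Python, from station import env, set_gripper, viewer, workorder gives the robot as it stands. Calls block until the motion is done:
- env.reach(position, orientation): joint-space move of the TCP to a pose.
- env.move_l(position, rot=None, rate=150, f_stop=None): straight line of the TCP; rot=None keeps the orientation; rate is the mean speed in mm/s. With f_stop (N) it stops when the force on the tool has changed by that much, and returns True; else False.
- env.move_joints(angles): joint-space move.
- set_gripper(opening): finger opening in mm; the grip force is fixed at half the most; returns when the fingers have stopped.
- env.hold(seconds).
- env.ik(position, orientation): joint angles nearest the present ones, or None.
- env.read_state(): the state.
- viewer.camera(name): name is "scene" or "top" or "wrist"; returns the picture (420x560x3 uint8, blue, green, red); there is no depth.
- viewer.camera_params(name): a dict with "fx", "fy", "cx", "cy" (pixels), "pose" (4x4, takes a point from camera to world coordinates); the wrist camera has in their place "tool_from_camera" (4x4, takes a point from camera to tool coordinates, whose origin is the TCP and whose axes are the flange's). Camera axes: x right, y up, looking along -z (the intrinsics and any distortion apply to the point x, -y, -z); pixel columns grow to the right and rows downward; lengths in mm; the calibration is good to about 2 mm. A picture is of the moment at which its call begins: read the wrist's pose just before it. camera_params takes no time and is no camera call.
A pose or a line that the arm cannot do raises env.IKError and nothing moves.
- workorder.sign_off(): hands the job in, once; it reports no verdict.
The state is a dict: "time_s": time; "qpos": joint angles; "dq": joint speeds; "tau": joint torques, N m; "tool_pos": TCP position; "orientation": TCP orientation; "force": force on the tool from outside, world axes, zero at the start; "wrist_torque": the same for the moment, N m; "width": finger opening in mm.
Only numpy, scipy, OpenCV 4.12 (cv2) and the standard library are available. Lean on these libraries where they do the work, as an engineer would, in place of code of your own. Each camera call takes 0.05 s, during which the arm holds its last target.

## Working session

There is one attempt and no reset: what is moved stays moved. The work goes in short steps, each a Python script; the robot and the scene stay as the last script left them, time stands still between calls to the robot, and variables do not carry over. Pictures are saved under pics/ and viewed, and the job is handed in when it is done.

```bash
ls; mkdir -p pics; python3 - <<'E'
from station import env,set_gripper,viewer,workorder
import cv2,numpy as np
for n in("scene","top","wrist"):
    cv2.imwrite(f"pics/a_{n}.png",viewer.camera(n)); p=viewer.camera_params(n)
    print(n,{k:np.round(v,3).tolist() for k,v in p.items()})
print(env.read_state())
E
```

```text
pics
scene {'fx': 543.82, 'fy': 543.82, 'cx': 269.795, 'cy': 214.765, 'pose': [[-0.861, -0.275, 0.428, 1347.658], [0.509, -0.489, 0.708, 1219.434], [0.015, 0.828, 0.561, 1010.789], [0.0, 0.0, 0.0, 1.0]]}
top {'fx': 535.247, 'fy': 535.247, 'cx': 275.668, 'cy': 204.865, 'pose': [[-0.009, 0.998, -0.062, 515.294], [-1.0, -0.009, 0.002, 11.439], [0.001, 0.062, 0.998, 1491.241], [0.0, 0.0, 0.0, 1.0]]}
wrist {'fx': 337.722, 'fy': 337.722, 'cx': 274.727, 'cy': 205.835, 'tool_from_camera': [[-0.001, 0.955, 0.295, 81.167], [1.0, 0.001, -0.001, 0.064], [-0.001, 0.295, -0.955, -81.242], [0.0, 0.0, 0.0, 1.0]]}
{'time_s': 0.15, 'qpos': array([ 1.21499386e+00,  4.23673816e-01,  1.63048549e+00, -1.27352320e-05,
        1.08863120e+00, -1.90073908e-02]), 'dq': array([ 1.21642121e-03,  5.99182167e-04, -1.39175573e-03, -3.80564985e-05,
       -1.40761280e-03,  9.26805848e-04]), 'tau': array([-3.39071039e-05, -5.44980919e+01, -2.73920059e+01,  6.44319761e-02,
        2.03409477e-02, -1.02823715e-04]), 'tool_pos': array([206.40578211, 589.57871275, 302.08628553]), 'orientation': array([ 1.67599826e-01,  9.85854928e-01, -5.89491686e-04, -1.06044976e-04]), 'force': array([-0.14528621,  0.09442394,  0.51068629]), 'wrist_torque': array([ 0.01127598, -0.03132294, -0.05837628]), 'width': 87.81050154465575}
```

View pics/a_scene.png

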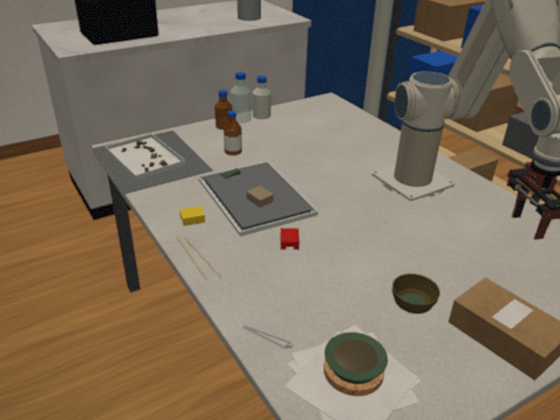

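View pics/a_top.png

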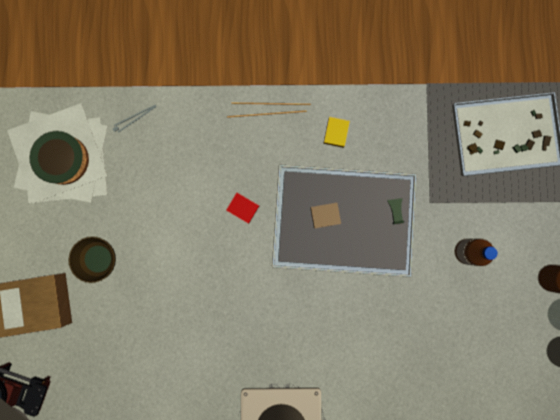

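View pics/a_wrist.png

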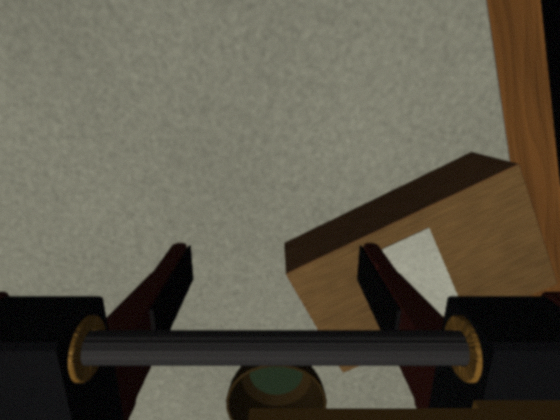

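Candidates: the sandy-brown block on the pad at top (326,215) / scene (260,196) is the mould by description. The others are the red block at top (243,208), the yellow block at (337,131) and the carton at (35,305), none of them on the pad. Next I'll take a close crop and a first measurement from two views.

```bash
cat > h.py <<'E'
import numpy as np,cv2
from scipy.spatial.transform import Rotation as R
from station import env,set_gripper,viewer,workorder
def pose(name,st=None):
    p=viewer.camera_params(name)
    if name!="wrist": return p,np.array(p["pose"])
    T=np.eye(4);T[:3,:3]=R.from_quat(st["orientation"]).as_matrix();T[:3,3]=st["tool_pos"]
    return p,T@np.array(p["tool_from_camera"])
def rays(p,T,px):
    K=np.array([[p["fx"],0,p["cx"]],[0,p["fy"],p["cy"]],[0,0,1.]])
    d=np.array(p.get("dist",np.zeros(5)),float)
    u=cv2.undistortPoints(np.asarray(px,float).reshape(-1,1,2),K,d).reshape(-1,2)
    D=np.c_[u[:,0],-u[:,1],-np.ones(len(u))]@T[:3,:3].T
    return T[:3,3],D
def onplane(p,T,px,z):
    o,D=rays(p,T,px); return o+D*((z-o[2])/D[:,2])[:,None]
def tri(obs):
    A=np.zeros((3,3));b=np.zeros(3)
    for o,d in obs:
        d=d/np.linalg.norm(d);P=np.eye(3)-np.outer(d,d);A+=P;b+=P@o
    x=np.linalg.solve(A,b)
    return x,[np.linalg.norm(np.cross(x-o,d/np.linalg.norm(d))) for o,d in obs]
def snap(name,f=None):
    st=env.read_state(); im=viewer.camera(name)
    if f: cv2.imwrite("pics/"+f,im)
    return im,*pose(name,st)
E
python3 - <<'E'
from h import *
print(viewer.camera_params("top").keys(),viewer.camera_params("wrist").keys())
a=cv2.imread("pics/a_top.png");b=cv2.imread("pics/a_scene.png")
A=cv2.resize(a[155:285,265:425],(600,488),interpolation=cv2.INTER_CUBIC)
cv2.imwrite("pics/crop_t.png",A)
cv2.imwrite("pics/crop_s.png",cv2.resize(b[150:235,190:325],None,fx=5,fy=5,interpolation=cv2.INTER_CUBIC))
for im,c in((a,(326,215)),(b,(260,192))):
    h=cv2.cvtColor(im,cv2.COLOR_BGR2HSV);print(h[c[1],c[0]],im[c[1],c[0]])
p,T=pose("top")
print(onplane(p,T,[(326,215)],52),onplane(p,T,[(344,220),(397,211)],22),onplane(p,T,[(285,170),(413,175),(408,272),(276,266)],22))
E
```

```text
dict_keys(['fx', 'fy', 'cx', 'cy', 'pose']) dict_keys(['fx', 'fy', 'cx', 'cy', 'tool_from_camera'])
[ 17 105 143] [ 84 117 143]
[ 18  85 135] [ 90 117 135]
[[ 576.08141257 -126.62896628   52.        ]] [[ 563.1735886  -178.73663017   22.        ]
 [ 586.63015278 -324.88111152   22.        ]] [[ 702.69662469  -18.10389936   22.        ]
 [ 685.73530018 -371.34918448   22.        ]
 [ 419.6620356  -351.09619665   22.        ]
 [ 439.18559983    9.10200991   22.        ]]
```

View pics/crop_t.png

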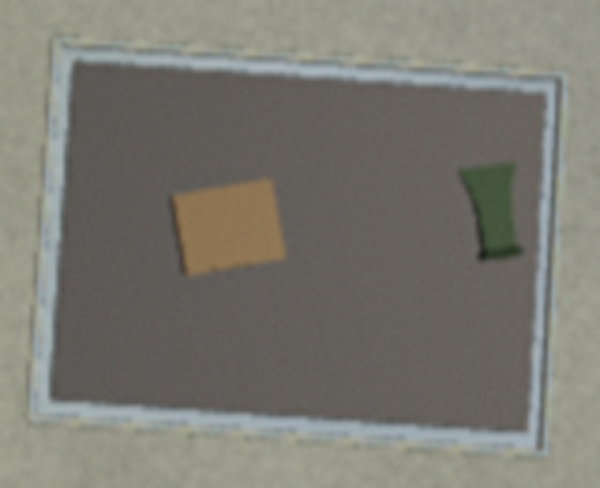

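View pics/crop_s.png

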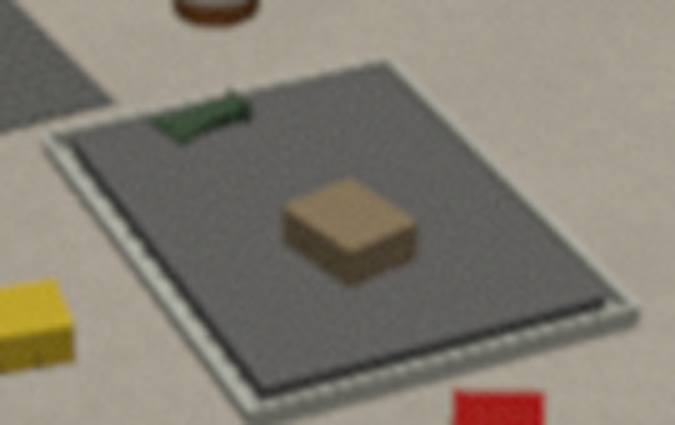

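```bash
cat >> h.py <<'E'
def toolR(psi,e,s=1):
    """tool z: azimuth psi, elevation e (rad; may go below -pi/2); jaw axis horizontal; s=+-1"""
    z=np.array([np.cos(e)*np.cos(psi),np.cos(e)*np.sin(psi),np.sin(e)])
    y=s*np.array([-np.sin(psi),np.cos(psi),0]); x=np.cross(y,z)
    return R.from_matrix(np.c_[x,y,z])
def tcp(mid,rot,back=0): return np.asarray(mid)-(61+back)*rot.as_matrix()[:,2]
def mask(im):
    h=cv2.cvtColor(im,cv2.COLOR_BGR2HSV)
    return cv2.inRange(h,(12,70,40),(22,200,255))
E
python3 - <<'E'
from h import *
# look: camera toward -x side (tool x toward base), tool down
for s in(1,-1):
    rot=toolR(0,-np.pi/2,s); print(s,rot.as_matrix()[:,0],env.ik([660,-127,330],rot.as_quat()),env.ik([480,-127,330],rot.as_quat()))
d=np.pi/180
psi=-80*d
for ps in(psi,psi+np.pi):
  for e in(-90,-105,-120):
    for s in(1,-1):
      rot=toolR(ps,e*d,s);q=env.ik(tcp([576,-127,37],rot,11),rot.as_quat())
      print(round(ps/d),e,s,None if q is None else np.round(q,2))
print('place')
for X in (480,520,560):
 for e in(-120,-110,-60,-45,-30,-20):
  for s in(1,-1):
    m=np.array([X,-120,60]);ps=np.arctan2(-120,X);rot=toolR(ps,e*d,s);q=env.ik(tcp(m,rot,11),rot.as_quat())
    print(X,e,s,None if q is None else np.round(q,2))
E
```

```text
1 [-1.000000e+00  0.000000e+00 -6.123234e-17] [-2.07807095e-01  4.65748324e-01  1.49467578e+00 -4.44089210e-16
  1.18116855e+00 -1.77860342e+00] [-2.82625619e-01  1.99003665e-01  1.88279947e+00 -4.44089210e-16
  1.05978952e+00 -1.85342195e+00]
-1 [1.000000e+00 0.000000e+00 6.123234e-17] [-2.07807095e-01  4.65748324e-01  1.49467578e+00 -4.44089210e-16
  1.18116855e+00  1.36298923e+00] [-2.82625619e-01  1.99003665e-01  1.88279947e+00 -4.44089210e-16
  1.05978952e+00  1.28817071e+00]
-80 -90 1 [-0.24  0.65  1.8  -0.    0.69 -0.41]
-80 -90 -1 None
-80 -105 1 [-0.35  0.7   1.72  0.3   0.88 -0.73]
-80 -105 -1 [-0.35  0.7   1.72  0.3   0.88  2.41]
-80 -120 1 [-0.45  0.78  1.63  0.47  1.1  -0.92]
-80 -120 -1 [-0.45  0.78  1.63  0.47  1.1   2.22]
100 -90 1 None
100 -90 -1 [-0.24  0.65  1.8  -0.    0.69 -0.41]
100 -105 1 None
100 -105 -1 [-0.11  0.64  1.86 -0.45  0.61  0.08]
100 -120 1 None
100 -120 -1 [ 0.02  0.68  1.89 -0.89  0.69  0.58]
place
480 -120 1 [-0.26  0.73  1.67 -0.01  1.26 -1.58]
480 -120 -1 [-0.26  0.73  1.67 -0.01  1.26  1.56]
480 -110 1 [-0.26  0.65  1.78 -0.01  1.06 -1.59]
48
[... 841 characters left out ...]
.27  0.87  2.44  3.1   1.22  1.56]
520 -30 -1 [-0.27  0.87  2.44  3.1   1.22 -1.58]
520 -20 1 [-0.27  1.05  2.44  3.1   1.57  1.55]
520 -20 -1 [-0.27  1.05  2.44  3.1   1.57 -1.59]
560 -120 1 [-0.23  0.81  1.48 -0.01  1.38 -1.58]
560 -120 -1 [-0.23  0.81  1.48 -0.01  1.38  1.56]
560 -110 1 [-0.23  0.73  1.6  -0.01  1.17 -1.58]
560 -110 -1 [-0.23  0.73  1.6  -0.01  1.17  1.56]
560 -60 1 None
560 -60 -1 None
560 -45 1 [-0.24  0.64  2.3   3.1   0.58  1.58]
560 -45 -1 [-0.24  0.64  2.3   3.1   0.58 -1.56]
560 -30 1 [-0.25  0.84  2.37  3.1   1.11  1.57]
560 -30 -1 [-0.25  0.84  2.37  3.1   1.11 -1.57]
560 -20 1 [-0.25  1.    2.37  3.1   1.45  1.56]
560 -20 -1 [-0.25  1.    2.37  3.1   1.45 -1.58]
```

Close crops confirm it: a sandy-brown block with a plain top, alone on the pad apart from the green axe at the right, near crop (490,210). Next, two wrist views.

```bash
python3 - <<'E'
from h import *
rot=toolR(0,-np.pi/2,-1).as_quat()
print(env.read_state()["time_s"])
env.reach([510,-80,260],rot);env.hold(.3)
obs=[]
for i,y in enumerate((-80,-175)):
    if i: env.move_l([510,y,260],rate=250);env.hold(.3)
    im,p,T=snap("wrist",f"w{i}.png")
    m=cv2.morphologyEx(mask(im),cv2.MORPH_OPEN,np.ones((3,3)))
    cs=[c for c in cv2.findContours(m,0,2)[0] if cv2.contourArea(c)>800]
    for c in cs: print(i,cv2.contourArea(c),cv2.minAreaRect(c))
print(env.read_state()["time_s"])
E
```

```text
0.15
0 3774.5 ((404.0, 409.5), (19.0, 310.0), 90.0)
0 1193.0 ((84.05319213867188, 349.060791015625), (32.178096771240234, 70.00944519042969), 10.17551040649414)
0 6095.5 ((330.67095947265625, 118.6930923461914), (71.59245300292969, 90.71284484863281), 80.7538833618164)
1 3893.5 ((404.0, 409.5), (19.0, 310.0), 90.0)
1 1100.0 ((466.25323486328125, 349.0181884765625), (69.61702728271484, 30.683698654174805), 80.07376098632812)
1 1221.0 ((84.34616088867188, 348.76922607421875), (32.75139617919922, 71.1901626586914), 11.309932708740234)
1 6127.0 ((216.0701904296875, 118.84976959228516), (72.55225372314453, 89.08048248291016), 80.34010314941406)
3.9917
```

```bash
python3 -c "
import cv2,numpy as np
a=cv2.imread('pics/w0.png');b=cv2.imread('pics/w1.png');cv2.imwrite('pics/w01.png',cv2.resize(np.vstack([a[:260],b[:260]]),(560,520)))"
```

```text
(no output)
```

View pics/w01.png

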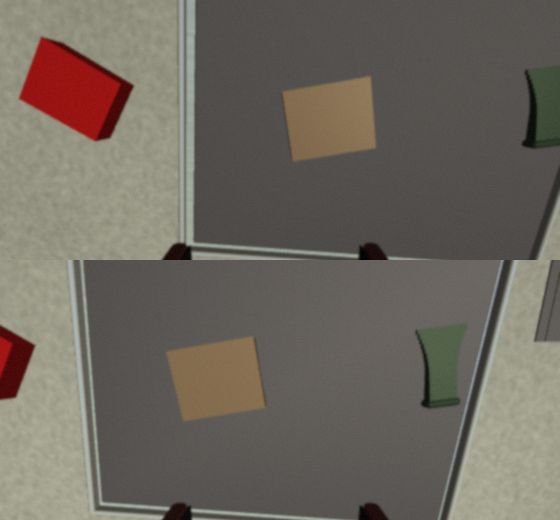

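Wrist view 0 shows the block's top face centred at (330,118). View 1 shows it at (216,119), and the axe head at about (440,105). I'll triangulate the corners.

```bash
python3 - <<'E'
from h import *
st=env.read_state();print(st["tool_pos"],R.from_quat(st["orientation"]).as_matrix().round(3).tolist())
off=st["tool_pos"]-[510,-175,260]
Q=[]
for i,y in enumerate((-80,-175)):
    im=cv2.imread(f"pics/w{i}.png");m=mask(im);m[250:]=0
    m=cv2.morphologyEx(m,cv2.MORPH_OPEN,np.ones((3,3)))
    c=max(cv2.findContours(m,0,cv2.CHAIN_APPROX_NONE)[0],key=cv2.contourArea)
    ap=cv2.approxPolyDP(cv2.convexHull(c),8,True).reshape(-1,2).astype(np.float32)
    g=cv2.cvtColor(im,cv2.COLOR_BGR2GRAY)
    ap=cv2.cornerSubPix(g,ap.reshape(-1,1,2).copy(),(4,4),(-1,-1),(3,50,.01)).reshape(-1,2)
    ap=ap[np.argsort(np.arctan2(*(ap-ap.mean(0)).T[::-1]))];print(i,ap.round(1).tolist())
    s2=dict(st);s2["tool_pos"]=np.array([510,y,260])+off
    Q.append((ap,)+pose("wrist",s2))
P=[]
for k in range(4):
    x,r=tri([(rays(p,T,[ap[k]])[0],rays(p,T,[ap[k]])[1][0]) for ap,p,T in Q]);P.append(x);print(x.round(1),np.round(r,2))
P=np.array(P);print("ctr",P.mean(0))
for ap,p,T in Q:
    G=onplane(p,T,ap,52)[:,:2];E=np.roll(G,-1,0)-G
    print(G.mean(0),np.linalg.norm(E,axis=1).round(1),np.degrees(np.arctan2(E[:,1],E[:,0])).round(1))
# top cam check
im,p,T=snap("top");m=mask(im);m[:185]=0;m[245:]=0;m[:,:295]=0;m[:,360:]=0
c=max(cv2.findContours(m,0,2)[0],key=cv2.contourArea);print(cv2.minAreaRect(c),onplane(p,T,[cv2.minAreaRect(c)[0]],52))
# pad corner heights: tray pad
E
```

```text
[ 510.06709723 -174.17577581  260.03296881] [[1.0, 0.001, -0.0], [0.001, -1.0, 0.0], [-0.0, -0.0, -1.0]]
0 [[281.79998779296875, 91.5999984741211], [369.8999938964844, 75.80000305175781], [375.29998779296875, 147.60000610351562], [292.3999938964844, 160.60000610351562]]
1 [[165.5, 91.5], [252.60000610351562, 76.30000305175781], [264.79998779296875, 146.89999389648438], [182.8000030517578, 160.6999969482422]]
[599.6 -84.6  50.1] [0.04 0.04]
[ 611.5 -155.9   48.8] [0.2 0.2]
[ 554.3 -165.3   49.1] [0.3 0.3]
[542.8 -94.2  49.9] [0.07 0.07]
ctr [ 577.02447264 -124.99131358   49.46616693]
[ 577.11892566 -124.52987698] [71.5 57.9 71.3 57.1] [ -80.3 -170.7   99.     9.6]
[ 577.15458556 -125.35202795] [71.8 56.9 71.7 57.3] [ -80.8 -170.6   99.6    9.6]
((325.4459533691406, 215.1756591796875), (22.193862915039062, 27.45462989807129), 80.53767395019531) [[ 575.62151655 -125.13078496   52.        ]]
```

```bash
cat >> h.py <<'E'
d=np.pi/180
MID=np.array([577.1,-125,36.8]); PSI=99.5*d; T1=25*d; B=10
PSI2=np.arctan2(-150,555); ST=np.array([555,-150.,0])
def chk(mid,rot,b):
    q=env.ik(tcp(mid,rot,b),rot.as_quat()); print(None if q is None else np.round(q,2)); return q
def s_():
    s=env.read_state();print("t",round(s["time_s"],2),"pos",s["tool_pos"].round(1),"F",s["force"].round(1),"M",s["wrist_torque"].round(2),"w",round(s["width"],1));return s
E
python3 - <<'E'
from h import *
r=toolR(PSI,-np.pi/2-T1,-1)
for b in(B,100): chk(MID,r,b)
r2=toolR(PSI2,-T1,-1)
for z in(58,100,150,200): chk(ST+[0,0,z],r2,B)
for b in(100,):chk(ST+[0,0,58],r2,b)
r3=toolR(PSI2,-np.pi/2-T1,-1)
for b in(0,100): chk(ST+[0,0,58],r3,b)
env.reach(tcp(MID,r,100),r.as_quat());s_()
h=env.move_l(tcp(MID,r,B),rate=100,f_stop=8);print(h);s_()
snap("scene","p1.png");snap("wrist","p1w.png")
E
python3 -c "
import cv2,numpy as np
a=cv2.imread('pics/p1.png')[120:280,150:400];cv2.imwrite('pics/p1c.png',cv2.resize(a,None,fx=3,fy=3))"
```

```text
[-0.02  0.67  1.88 -0.75  0.65  0.44]
[ 0.05  0.52  1.88 -0.63  0.79  0.34]
[-0.3   0.92  2.36  3.1   1.28 -1.58]
[-0.3   0.79  2.39  3.1   1.18 -1.57]
[-0.3   0.63  2.41  3.1   1.04 -1.57]
[-0.3   0.47  2.42  3.1   0.88 -1.56]
[-0.32  0.9   2.55  3.09  1.44 -1.59]
[-0.28  0.79  1.54 -0.01  1.25  1.56]
[-0.28  0.72  1.41 -0.01  1.44  1.56]
t 4.89 pos [565.9 -57.9 182.9] F [-0.6 -0.1 -0.5] M [0.11 0.08 0.02] w 87.9
False
t 5.94 pos [572.5 -95.3 101.5] F [-0.4 -0.2  1.5] M [ 0.11  0.06 -0.03] w 87.9
```

View pics/p1c.png

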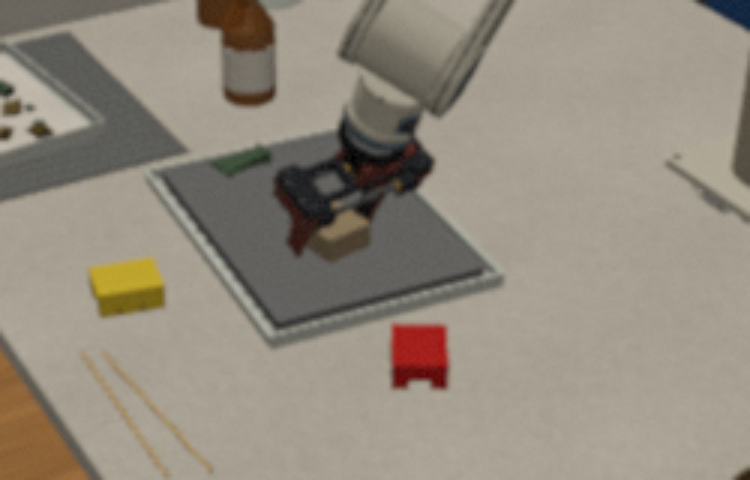

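View pics/p1w.png

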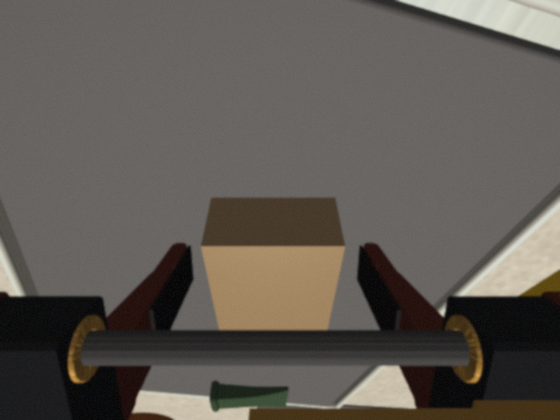

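The block (end face at (275,222), top at (272,290)) sits centred and square between the fingers at columns 190 and 360. Now I'll close the fingers and lift.

```bash
python3 - <<'E'
from h import *
set_gripper(40);s_()
p=env.read_state()["tool_pos"]
env.move_l(p+[0,0,40],rate=60);s_()
env.move_l(p+[0,0,170],rate=150);s_()
snap("scene","p2.png")
E
python3 -c "
import cv2,numpy as np
a=cv2.imread('pics/p2.png')[80:280,150:400];cv2.imwrite('pics/p2c.png',cv2.resize(a,None,fx=3,fy=3))"
```

```text
t 6.62 pos [572.1 -95.4 101.2] F [-0.1  1.   2.3] M [ 0.11  0.23 -0.03] w 58.2
t 7.43 pos [572.  -95.4 141.2] F [-0.8 -0.2 -2.8] M [ 0.34  0.14 -0.03] w 58.2
t 8.45 pos [571.5 -95.4 270.3] F [-0.6  1.  -2.6] M [0.34 0.11 0.01] w 57.9
```

View pics/p2c.png

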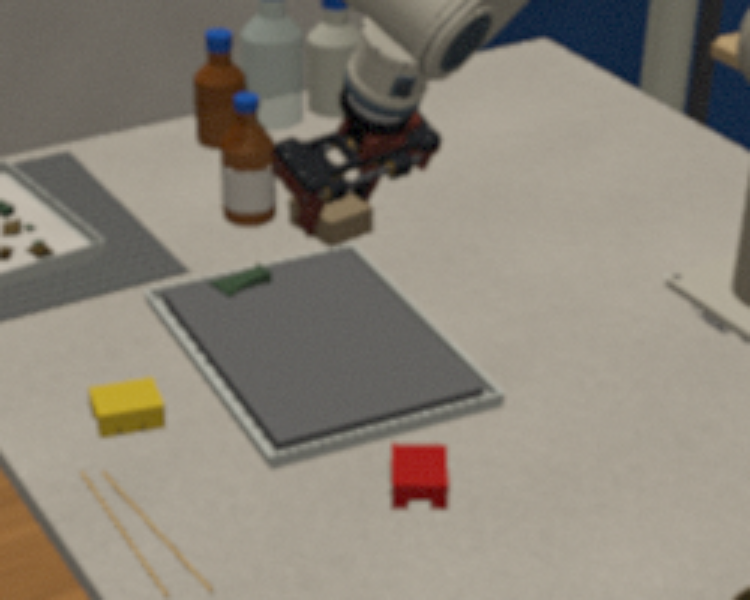

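```bash
python3 - <<'E'
from h import *
p=env.read_state()["tool_pos"]
env.move_l(p+[-30,0,60],rate=200)
r2=toolR(PSI2,-T1,-1)
q=chk(ST+[0,0,200],r2,B)
q0=env.read_state()["qpos"]
for f in(.33,.67,1): env.move_joints(q0+(q-q0)*f);s_()
env.move_l(tcp(ST+[0,0,110],r2,B),rate=150);env.hold(.3);s_()
snap("scene","p3.png");snap("wrist","p3w.png");snap("top","p3t.png")
E
python3 -c "
import cv2,numpy as np
a=cv2.imread('pics/p3.png')[80:280,150:400];b=cv2.imread('pics/p3t.png')[150:290,250:450]
cv2.imwrite('pics/p3c.png',cv2.resize(a,None,fx=3,fy=3));cv2.imwrite('pics/p3d.png',cv2.resize(b,None,fx=3,fy=3))"
```

```text
[-0.3   0.47  2.42  3.1   0.88 -1.56]
t 10.08 pos [467.2  76.6 245.9] F [ 0.3  0.1 -2.7] M [-0.51  0.05  0.04] w 58.0
t 11.21 pos [537.9  73.7 278. ] F [-0.8  0.9 -2.7] M [-0.59  0.71 -0.01] w 58.0
t 12.31 pos [ 493.6 -132.9  230.4] F [ 0.8  0.6 -2.7] M [0.21 0.83 0.05] w 57.7
t 13.36 pos [ 493.1 -133.3  140.9] F [ 0.3  1.4 -2.7] M [ 0.19  0.88 -0.03] w 57.8
```

View pics/p3c.png

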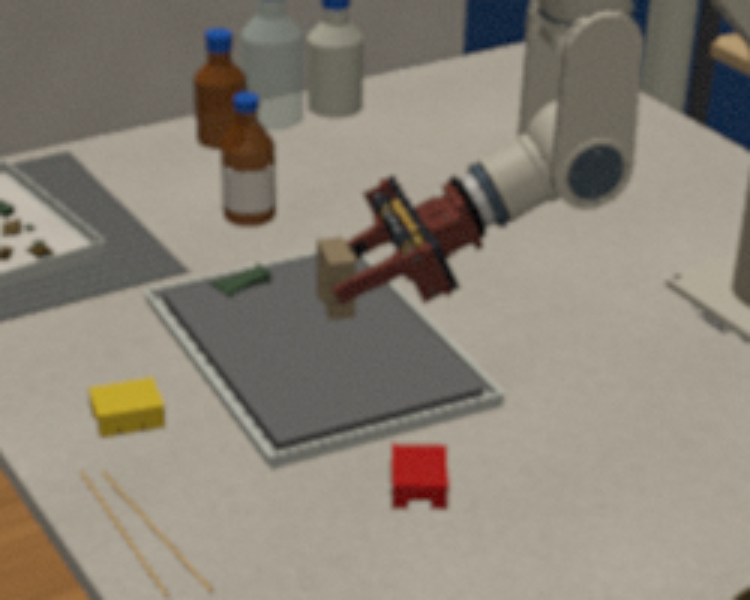

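View pics/p3w.png

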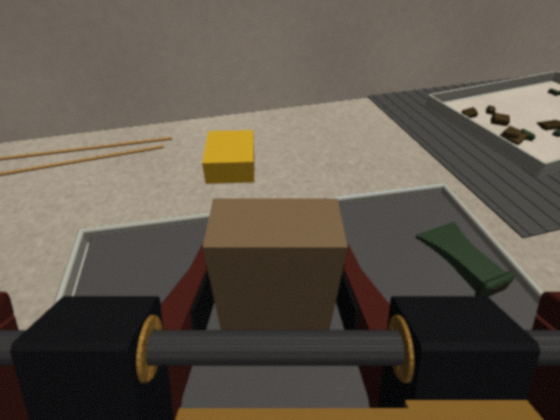

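The mould is held upright. In the wrist view its end (208–340, 200–245) is in the same place as before, so it hasn't slipped. Now I'll lower it onto the pad until it touches.

```bash
python3 - <<'E'
from h import *
r2=toolR(PSI2,-T1,-1)
env.move_l(tcp(ST+[0,0,66],r2,B),rate=80);env.hold(.2)
print(env.move_l(tcp(ST+[0,0,52],r2,B),rate=15,f_stop=4));s=s_()
print("mid z",(s["tool_pos"]+(61+B)*R.from_quat(s["orientation"]).as_matrix()[:,2]).round(1), R.from_quat(s["orientation"]).as_matrix()[:,2].round(3), r2.as_matrix()[:,2].round(3))
env.hold(.2);s_()
snap("scene","p4.png");snap("wrist","p4w.png")
E
python3 -c "
import cv2,numpy as np
a=cv2.imread('pics/p4.png')[100:240,180:360]
cv2.imwrite('pics/p4c.png',cv2.resize(a,None,fx=4,fy=4,interpolation=2))"
```

```text
True
t 15.0 pos [ 492.9 -133.2   88.4] F [-0.9  0.8  5.2] M [-0.09 -0.05  0.02] w 57.7
mid z [ 555.1 -150.    58.5] [ 0.875 -0.237 -0.421] [ 0.875 -0.236 -0.423]
t 15.2 pos [ 492.9 -133.2   88.4] F [-1.5  1.5  4.6] M [-0.06 -0.08 -0.01] w 57.8
```

View pics/p4c.png

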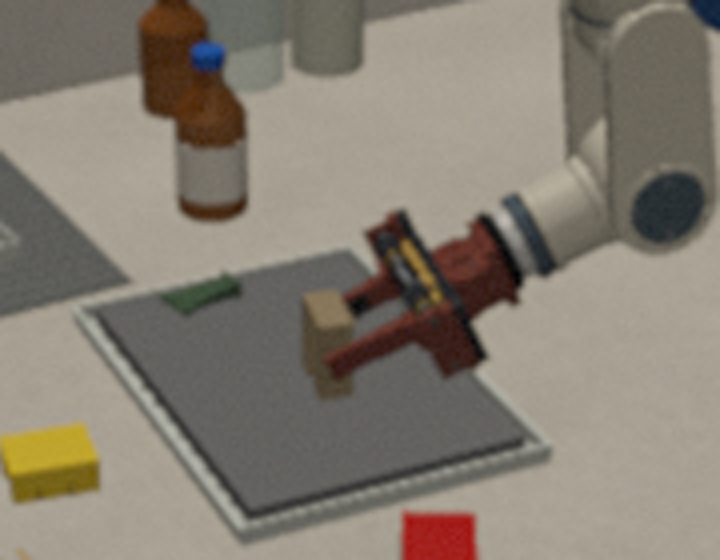

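The block stands on the pad, with contact at mid-height 58.5 where I expected 58. I'll release in steps and back out along the tool axis.

```bash
python3 - <<'E'
from h import *
set_gripper(62);s_()
set_gripper(88);env.hold(.3);s_()
r2=toolR(PSI2,-T1,-1)
snap("wrist","p5w.png")
p=env.read_state()["tool_pos"]
env.move_l(p-20*r2.as_matrix()[:,2],rate=40)
env.move_l(p-95*r2.as_matrix()[:,2],rate=100);s_()
snap("scene","p5.png");snap("wrist","p5w2.png")
E
python3 -c "
import cv2,numpy as np
a=cv2.imread('pics/p5.png')[100:240,180:360]
cv2.imwrite('pics/p5c.png',cv2.resize(a,None,fx=4,fy=4,interpolation=2))"
```

```text
t 15.61 pos [ 492.6 -133.1   87.6] F [0.7 0.1 0.3] M [0.12 0.49 0.  ] w 62.2
t 16.51 pos [ 492.6 -133.1   87.8] F [0.4 0.2 0.3] M [0.09 0.47 0.01] w 87.8
t 18.11 pos [ 410.  -110.8  127.8] F [-0.  -0.1  0.1] M [0.09 0.51 0.02] w 87.7
```

View pics/p5c.png

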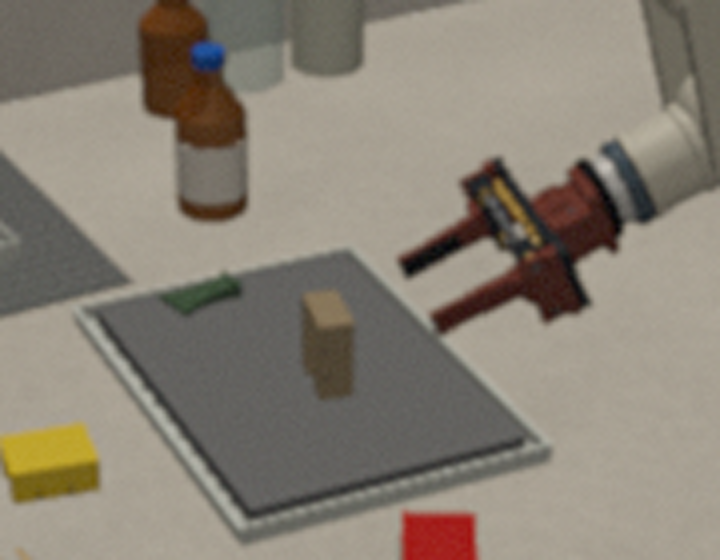

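View pics/p5w2.png

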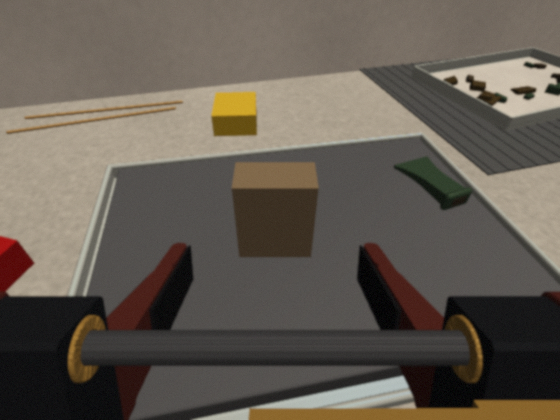

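The mould stands upright and free: scene crop (328,345), wrist (275,208). Next I'll go up and around high over the pad, then view it from the second approach.

```bash
python3 - <<'E'
from h import *
r2=toolR(PSI2,-T1,-1);r3=toolR(PSI2,-np.pi/2-T1,-1)
M2=ST+[0,0,58]
p=env.read_state()["tool_pos"]
env.move_l(p+[0,0,230],rate=250);s_()
q0=env.read_state()["qpos"];q=chk(M2+[0,0,60],r3,150)
for f in(.33,.67,1): env.move_joints(q0+(q-q0)*f);s_()
env.hold(.3)
im,p,T=snap("wrist","p6w.png");im2,*_=snap("scene","p6.png")
E
python3 -c "
import cv2,numpy as np
a=cv2.imread('pics/p6.png')[60:240,180:400]
cv2.imwrite('pics/p6c.png',cv2.resize(a,None,fx=3,fy=3,interpolation=2))"
```

```text
Traceback (most recent call last):
station.IKError: the arm cannot follow that straight line within its joint ranges
[ WARN:0@0.022] global loadsave.cpp:275 findDecoder imread_('pics/p6.png'): can't open/read file: check file path/integrity
Traceback (most recent call last):
TypeError: 'NoneType' object is not subscriptable
```

```bash
python3 - <<'E'
from h import *
r3=toolR(PSI2,-np.pi/2-T1,-1)
M2=ST+[0,0,58]
q0=env.read_state()["qpos"];print(q0.round(2));q0[1]-=.6
env.move_joints(q0);s_()
q=chk(M2+[0,0,60],r3,150)
for f in(.33,.67,1): env.move_joints(q0+(q-q0)*f);s_()
env.hold(.3)
im,p,T=snap("wrist","p6w.png");im2,*_=snap("scene","p6.png")
E
python3 -c "
import cv2,numpy as np
a=cv2.imread('pics/p6.png')[60:240,180:400]
cv2.imwrite('pics/p6c.png',cv2.resize(a,None,fx=3,fy=3,interpolation=2))"
```

```text
[-0.32  0.9   2.56  3.09  1.45 -1.59]
t 19.39 pos [ 438.7 -120.3  399. ] F [-0.4 -0.1 -0.6] M [0.09 0.49 0.02] w 88.1
[-0.28  0.64  1.3  -0.01  1.64  1.56]
t 20.38 pos [567.9  44.1 429.5] F [ 0.2 -0.   0.8] M [-0.34  0.33 -0.02] w 87.7
t 21.38 pos [575.   43.3 342.2] F [-0.4 -0.1  0.7] M [-0.42  0.11  0.  ] w 87.9
t 22.46 pos [ 640.3 -172.5  308.7] F [ 0.6 -0.2  0.5] M [-0.06 -0.03  0.04] w 87.9
```

View pics/p6c.png

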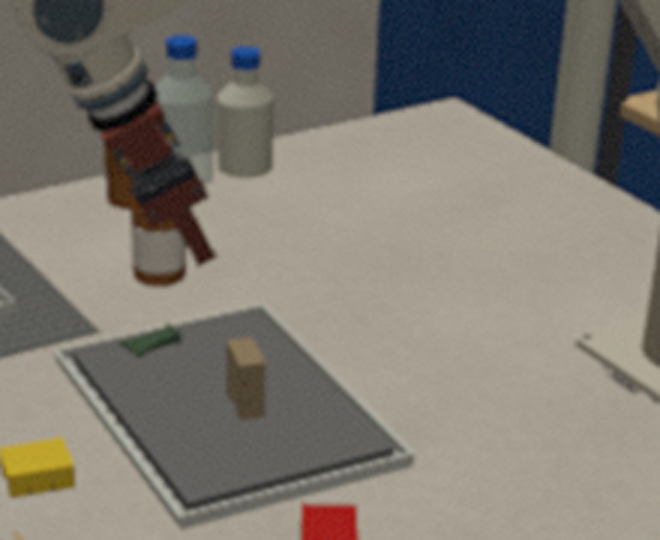

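View pics/p6w.png

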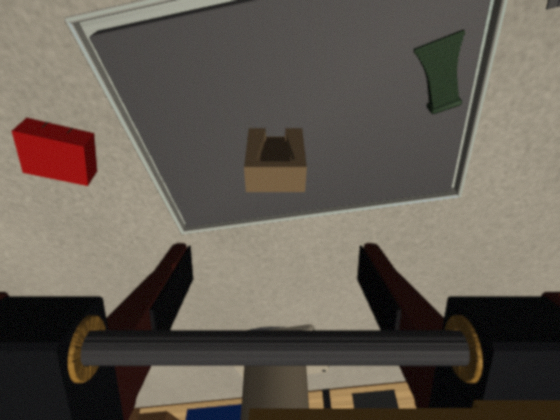

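From the outward side the wrist camera sees the carved face, with its hollow at (277,150) in rows 128–163, and the solid top end below it in rows 163–192. So the carved face points outward as planned. Next I'll locate the top-end corners on z=94.

```bash
python3 - <<'E'
from h import *
p,T=pose("wrist",env.read_state())
a=cv2.imread("pics/p6w.png");cv2.imwrite("pics/p6z.png",cv2.resize(a[110:210,220:330],None,fx=5,fy=5,interpolation=2))
px=[(245,163),(306,163),(306,191.5),(246,191.5)]
G=onplane(p,T,px,94);print(G.round(1));print(G.mean(0));E=np.roll(G,-1,0)-G;print(np.linalg.norm(E,axis=1).round(1),np.degrees(np.arctan2(E[:,1],E[:,0])).round(1), np.degrees(PSI2))
E
```

```text
[[ 581.5 -128.5   94. ]
 [ 567.  -182.2   94. ]
 [ 533.9 -175.3   94. ]
 [ 549.2 -118.7   94. ]]
[ 557.93545233 -151.16569369   94.        ]
[55.6 33.8 58.7 33.8] [-105.1  168.4   74.9  -16.9] -15.124007308310569
```

View pics/p6z.png

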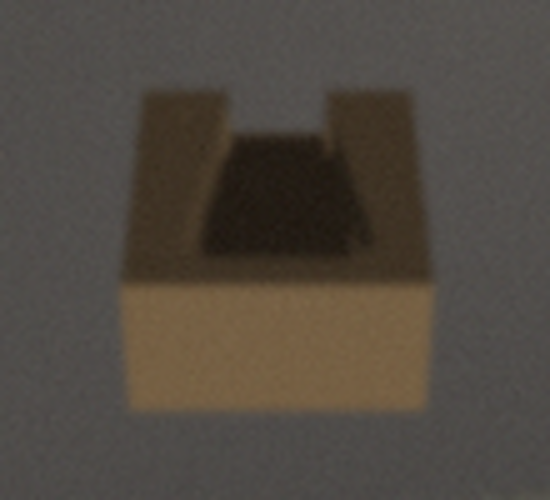

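```bash
python3 - <<'E'
from h import *
r3=toolR(PSI2,-np.pi/2-T1,-1)
M2=np.array([555.7,-150.4,59])
env.move_l(tcp(M2,r3,110),rate=120)
print(env.move_l(tcp(M2,r3,0),rate=60,f_stop=6));s=s_()
snap("wrist","p7w.png");snap("scene","p7.png")
E
python3 -c "
import cv2,numpy as np
a=cv2.imread('pics/p7.png')[60:240,180:400]
cv2.imwrite('pics/p7c.png',cv2.resize(a,None,fx=3,fy=3,interpolation=2))"
```

```text
False
t 25.8 pos [ 580.8 -157.2  114.6] F [-0.1  0.1 -0. ] M [-0.07 -0.03 -0.  ] w 87.8
```

View pics/p7c.png

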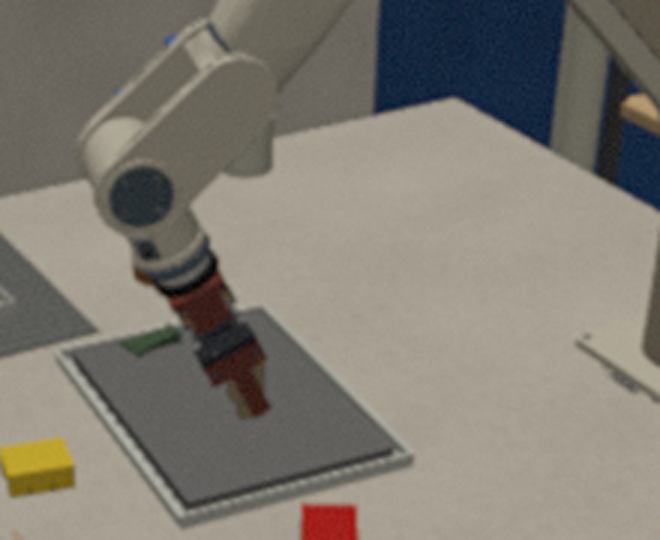

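View pics/p7w.png

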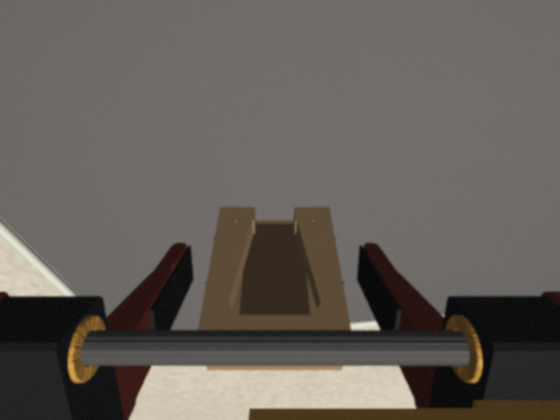

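The carved face and hollow are centred between the fingers, in columns 205–350. I'll grip, lift, and make the second quarter turn.

```bash
python3 - <<'E'
from h import *
set_gripper(40);s_()
p=env.read_state()["tool_pos"]
env.move_l(p+[0,0,30],rate=50);s_()
env.move_l(p+[0,0,200],rate=160);env.hold(.2);s_()
r2=toolR(PSI2,-T1,-1)
q=chk(ST+[0,0,200],r2,0);q0=env.read_state()["qpos"]
for f in(.33,.67,1): env.move_joints(q0+(q-q0)*f);s_()
env.move_l(tcp(ST+[0,0,130],r2,0),rate=80);env.hold(.5);s_()
snap("wrist","p8w.png");snap("scene","p8.png");snap("top","p8t.png")
E
python3 -c "
import cv2,numpy as np
a=cv2.imread('pics/p8.png')[60:240,180:400];b=cv2.imread('pics/p8t.png')[150:290,250:450]
cv2.imwrite('pics/p8c.png',np.vstack([cv2.resize(a,(403,330)),cv2.resize(b,(403,270))]))"
```

```text
t 26.48 pos [ 580.6 -157.1  114.3] F [ 0.2 -0.2 -0.4] M [-0.   -0.06 -0.02] w 58.0
t 27.23 pos [ 580.5 -157.1  144.3] F [-0.6  0.1 -2.9] M [-0.03 -0.23  0.01] w 57.7
t 28.63 pos [ 580.3 -157.   313.3] F [ 0.1  0.5 -2.5] M [-0.07 -0.26 -0.02] w 57.9
[-0.3   0.48  2.4   3.1   0.87 -1.56]
t 29.6 pos [589.4  36.  299.4] F [ 0.7 -0.5 -2.1] M [-0.74  0.2  -0.04] w 57.9
t 30.59 pos [627.1  10.1 316.6] F [-0.1 -0.2 -2.4] M [-0.5   0.75  0.03] w 58.0
t 31.58 pos [ 503.1 -135.6  226.6] F [-0.7 -0.9 -1.6] M [0.21 0.87 0.02] w 58.0
t 33.11 pos [ 501.7 -135.6  155.9] F [-0.2  0.7 -3.5] M [0.2  0.84 0.  ] w 58.4
```

View pics/p8c.png

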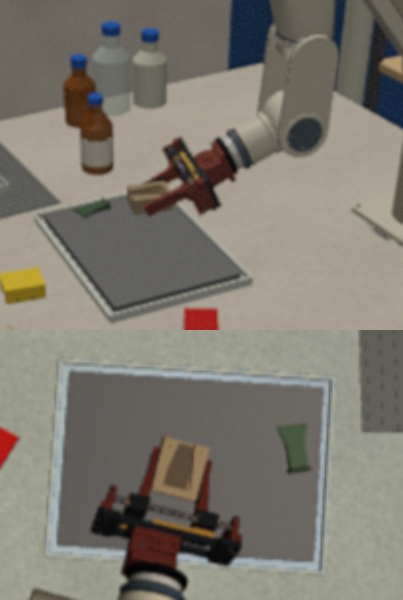

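View pics/p8w.png

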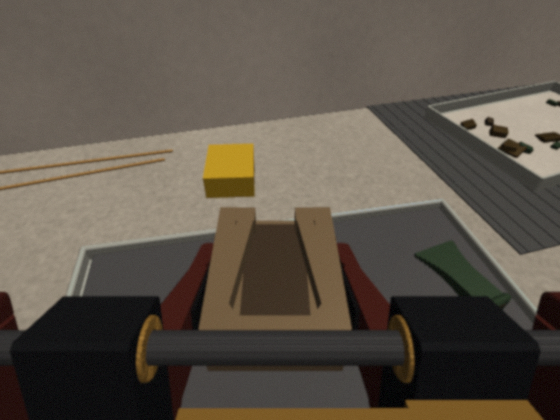

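The carved face is up and the view in the hand matches the one before gripping (far edge at row 207). I'll check level, tool orientation, stillness and the other items numerically.

```bash
python3 - <<'E'
from h import *
st=s_();print(np.abs(st["dq"]).max())
Rm=R.from_quat(st["orientation"]).as_matrix();r2=toolR(PSI2,-T1,-1)
print("tool tilt err deg",np.degrees((R.from_matrix(Rm)*r2.inv()).magnitude()))
a=cv2.imread("pics/p7w.png");b=cv2.imread("pics/p8w.png")
def corners(im):
    out=[]
    g=cv2.GaussianBlur(im,(3,3),0).astype(int)
    # side edges of carved face at several rows: brownness b-r
    h=g[:,:,2]-g[:,:,0]
    rows=range(150,320)
    far=[min([r for r in rows if h[r,c]>15],default=None) for c in(228,240,305,320)]
    sides=[(min(c for c in range(195,280) if h[r,c]>15),max(c for c in range(280,352) if h[r,c]>15)) for r in(225,)]
    return far,sides
print(corners(a),corners(b))
# carved face near/far edges -> scene + top triangulation
t0=cv2.imread("pics/a_top.png");t1=cv2.imread("pics/p8t.png");s0=cv2.imread("pics/a_scene.png");s1=cv2.imread("pics/p8.png")
def cen(im,lo,hi,box):
    m=cv2.inRange(cv2.cvtColor(im,cv2.COLOR_BGR2HSV),lo,hi);x0,y0,x1,y1=box;k=np.zeros_like(m);k[y0:y1,x0:x1]=m[y0:y1,x0:x1]
    M=cv2.moments(k,True);return round(M["m10"]/M["m00"],1),round(M["m01"]/M["m00"],1)
print("axe",[cen(i,(40,50,20),(90,255,255),(380,190,412,235)) for i in(t0,t1)])
print("bottle cap",[cen(i,(100,120,50),(130,255,255),(470,235,510,270)) for i in(t0,t1)],[cen(i,(100,120,50),(130,255,255),(222,105,245,125)) for i in(s0,s1)])
print("bowl diff",[np.abs(x[235:285,65:120].astype(int)-t0[235:285,65:120]).mean().round(2) for x in(t1,)])
cv2.imwrite("pics/p8e.png",cv2.resize(s1[150:200,235:300],None,fx=9,fy=9,interpolation=2))
cv2.imwrite("pics/p8f.png",cv2.resize(t1[195:250,300:380],None,fx=8,fy=8,interpolation=2))
E
```

```text
t 33.26 pos [ 501.6 -135.6  155.8] F [-0.1  0.1 -1.9] M [ 0.16  0.86 -0.03] w 57.6
0.0013621237867866606
tool tilt err deg 0.0043029159361799955
([206, 206, 207, 206], [(216, 333)]) ([150, 150, 150, 150], [(195, 333)])
axe [(396.1, 209.9), (396.1, 210.0)]
bottle cap [(490.0, 252.7), (490.0, 252.7)] [(231.4, 113.5), (231.5, 113.4)]
bowl diff [np.float64(2.98)]
```

View pics/p8e.png

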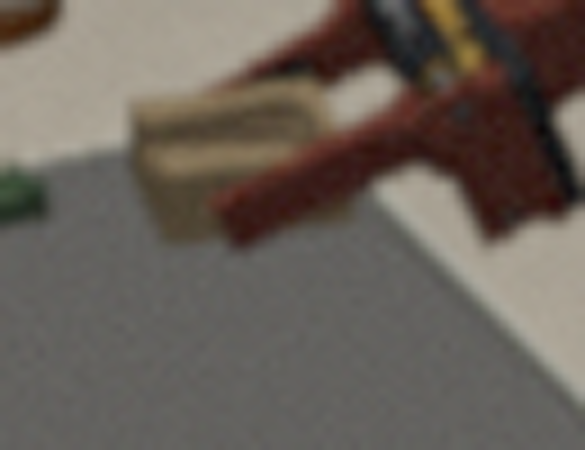

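View pics/p8f.png

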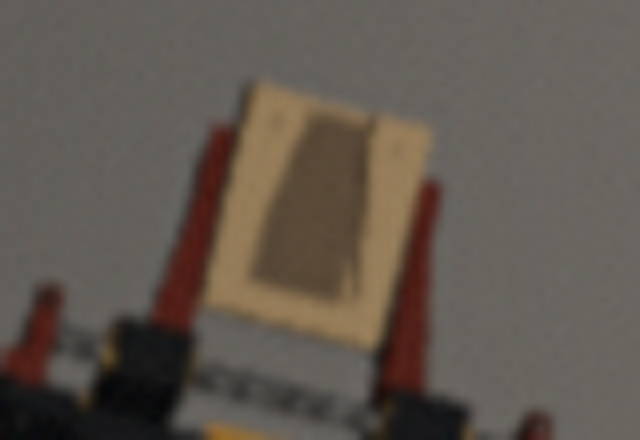

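```bash
python3 - <<'E'
from h import *
a=cv2.imread("pics/p7w.png",0);b=cv2.imread("pics/p8w.png",0)
for n,(x,y,w,h) in dict(far=(240,205,70,35),nearL=(222,290,40,35),nearR=(295,290,40,35)).items():
    r=cv2.matchTemplate(b[y-15:y+h+15,x-15:x+w+15],a[y:y+h,x:x+w],cv2.TM_CCOEFF_NORMED);_,v,_,l=cv2.minMaxLoc(r);print(n,l[0]-15,l[1]-15,round(v,2))
# heights: corners of carved face in top view, scene view
obs={"far_near":((300+435/8,195+127/8),(235+145/9,150+165/9))} # +y-less far corner? check
pt,Tt=pose("top");ps,Ts=pose("scene")
M=ST+[0,0,130+15]
u=np.array([np.cos(PSI2),np.sin(PSI2),0]);v=np.array([-u[1],u[0],0])
def proj(p,T,X):
    c=T[:3,:3].T@(X-T[:3,3]);return p["cx"]+p["fx"]*c[0]/-c[2],p["cy"]-p["fy"]*c[1]/-c[2]
for sx in(1,-1):
  for sy in(1,-1):
    X=M+36*sx*u+29*sy*v;A=proj(pt,Tt,X);B=proj(ps,Ts,X)
    print(sx,sy,"topcrop",np.round([(A[0]-300)*8,(A[1]-195)*8]),"scenecrop",np.round([(B[0]-235)*9,(B[1]-150)*9]))
E
```

```text
far -1 0 0.9
nearL 1 1 0.81
nearR 1 1 0.96
1 1 topcrop [250.  80.] scenecrop [163. 165.]
1 -1 topcrop [429. 126.] scenecrop [125.  90.]
-1 1 topcrop [194. 301.] scenecrop [355. 142.]
-1 -1 topcrop [373. 348.] scenecrop [313.  68.]
```

Predicted corners of a level block match the top and scene pictures within about 1–1.5 px. The in-hand view shifted by no more than 1 px, so I'm handing in.

```bash
python3 - <<'E'
from h import *
env.hold(.5);s_();workorder.sign_off();s_()
E
```

```text
t 33.76 pos [ 501.6 -135.6  155.8] F [ 0.3 -0.4 -2.8] M [0.24 0.87 0.  ] w 58.0
the job is handed in; nothing more can be done
the job is handed in; nothing more can be done
```

I turned the mould over in two quarter turns and handed the job in at 33.8 s. It was still held carved face up, with its middle about 108 mm above the pad. Each time I gripped it by its long sides: first to stand it on its open end on the pad, then from above to turn it the rest of the way.

**Last checks:**
- **Carved face:** it is up in the wrist, top and scene views.
- **Level:** the tool was within 0.005° of its commanded angle, and the mould shifted no more than 1 px in the hand during the second turn. In the top view the block's corners fell within about 1 px of where a level block's should be. I estimate it is level to 1–2°.
- **Grip and stillness:** the fingers held at 58 mm, the joints were still, and the wrist carried about 2–3 N.
- **Axe head and bottle:** both moved no more than 0.1 px in the pictures.
- **Bowl:** I checked it only by comparing before-and-after pictures, which differed at noise level. The arm never went near it.

**Failed or disagreed:**
- One straight lift was refused because of the joint range, so I replaced it with a joint move.
- An automatic edge check on the last wrist picture failed because it picked up the bench. I matched image patches instead.
- The two-view height of the mould's top came out at 49.5 mm against 52 mm in the text, which is roughly the calibration error.
- In the scene view the far corners were only read roughly, within about 1.5 px.

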